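# Mounting plate from leaning rack to stand

## Task

Draw the aluminium plate with the narrow tab at its top up out of its slot in the leaning storage rack, and lower it, tab up, into the leaning pocket of the stand until it rests on the depth stop hidden inside; the stop may be set at any depth, so feel for it: do not let the plate drop and do not force it. Let go of it there, and leave the other plate and the things around as they are.

Things in the scene. Friction and masses are not known exactly. Their poses are not given: they have to be found in the camera images.
- rack: Fixed rack, grey base 170x150 mm, top at z 30; two slots of steel U-channel, one behind the other, leaning 25 deg from vertical, tops to the rack's front (-x, to the robot). Origin on the desk, z up. Slot seats at x -35 and +35, y 0, z 40 mm; slots run 85 mm up along (-sin 25, 0, cos 25), 8 mm clear thick, 124 wide (y); channel tops 119 mm above the desk. Plates stand 65 mm out, 63 mm apart.
- tab_plate: The plate to move: loose aluminium, 5 mm thick, 150 mm long; body 120 mm wide for the lower 100 mm, centred tab 60 mm wide for the upper 50 mm; 0.18 to 0.29 kg. In the front or the rear slot at random. Origin: middle of the lower edge; z runs up the plate to the tab's edge (z = 150 mm), x square to its face (away from the robot), y along its width.
- plain_plate: The other plate, in the other slot: same aluminium, 5 mm thick, plain rectangle 120 mm wide and 150 mm long, no tab. Same frame as the tab plate. To stay where it is.
- stand: Fixed assembly stand, grey: base 150x160x12 mm with a pocket leaning 25 degrees from vertical, mouth towards the robot. Origin under the base on the desk, z up; -x looks roughly at the robot.
- pocket: Stand's pocket. Origin: middle of its mouth, top of the straight walls, 108 mm above the desk; z up and out along the pocket, x square to the broad walls (away from the robot), y along its width. 9 mm clear in x, 128 in y; broad walls flare out for 13 mm above the mouth, ends do not. Plate enters along -z. Rigid depth stop hidden inside, at random 60 to 85 mm below the mouth.
- seat_pad (a joint): Travel (m) of the sprung rubber pad on top of the depth stop, hidden in the pocket: 0 free, 0.004 pressed fully down on the stop. Needs 0.15 to 0.4 N, less than the plate's weight.
- wood_block: Loose beech block 45x110x40 mm lying behind the work; origin at the centre of its underside. To be left alone.
- glue_bottle: Loose white glue bottle with red tip, 52x50x151 mm, standing behind the work; origin at the centre of its underside. To be left alone.
- screwdriver: Loose blue-handled screwdriver 201 mm long, 23 mm thick, lying near the desk's front edge between rack and stand; origin at the centre of its underside. To be left alone.

How it is judged:
By the outcome, as a careful person would: the job done as asked, in the order asked, and still so for the second after the job is handed in, with the robot touching nothing.
It also fails if it takes over 48 s, if anything falls off the work surface, if the arm or the gripper's body presses on something with over 40 N, if the wrist force passes 120 N, or if a joint passes its speed limit or range.

## Robot

A 6-joint arm with a two-finger parallel gripper is mounted at the origin on a cart in front of the work surface, level with it; the furniture and walls round the work are solid. World frame = base frame: x ahead of the robot, y to its left, z up, the work surface at z = 0. Lengths are in mm, angles in rad, forces in N, time in s.
With the tool pointing down it reaches from about 275 to 1000 mm from the base axis. Payload 8.4 kg.
Tool frame: the origin (TCP) lies on the centre line of the jaws, within the pads' length; the fingertips stand 17 mm ahead of it and the grasp point (between the pads) lies 2 mm behind it; z points along the fingers, y is the line along which they close (so a half turn about z gives the same grasp; the last joint's range is limited). The gripper opens to 85 mm and grips with 20 to 120 N. Pads are 22 mm wide; open, the fingers measure 114 mm over their backs; the gripper's body (76 mm by 85 mm) begins 54 mm behind the grasp point. The pads swing forward as they close: fully open they stand 13 mm farther back than shut.
Start: joints at [1.192, 0.353, 1.633, -0, 1.155, -0.002], TCP at [229.966, 581.157, 248.281] pointing down, gripper open.
Joint ranges: [-2.63, 2.63], [-0.92, 2.1], [0.06, 2.66], [-1.3, 4.44], [0, 2.69], [-3.02, 3.02]. Speed limits (rad/s): [2.22, 2.22, 2.79, 3.14, 3.14, 3.14].

## Interface

Orientations are given as [roll, pitch, yaw] about the fixed x, y, z axes, in that order (R = Rz(yaw) Ry(pitch) Rx(roll)).
In Python, from rig import r, eyes gives the robot as it stands. The module is installed in compiled form; this text tells all that it offers.
- The arm moves only by the shell command python3 -m inch 'ROWS' [FORCE]. ROWS is JSON, a list of rows, each a list of 7 numbers: the shift along the tool's x, y, z in m, then the turn, a rotation vector about the tool's x, y, z in degrees, then the closure, from -1 (fully open) to 1 (shut). In form: [[x, y, z, rx, ry, rz, gripper], ...]. A call has 1 to 8 rows; each row shifts and turns the commanded pose from where the row before left it, along the tool's axes as they then stand; what a row does not reach is not made up. A row lasts 1/10 s, in which the tool goes at most 50 mm and 8.59 degrees, less where a joint would pass 70% of its speed; a pose out of reach is approached as far as the arm can. A call with a gripper value outside its range is refused whole. The fingers move at their own pace and stop on an object; FORCE is the grip in N (left out, the last holds). Time passes only in rows, so rows that do not move let the fingers close. It gives the time, the measured TCP pose, the force, the opening and the grip force at its end, in the units of the state.
- r.sense(): the state, without advancing time (a new reading comes with each control period).
- eyes.grab_frame(name): name is "scene" or "top" or "wrist"; returns a dict with "img" (480x640x3 uint8, blue, green, red), "fx", "fy", "cx", "cy" (pixels), "R" (3x3) and "t" (3): a world point X has camera coordinates R X + t; the wrist camera has in their place "hand_eye" (4x4, takes a point from camera to tool coordinates, whose origin is the TCP and whose axes are the flange's). Camera axes: x right, y down, z forward; pixel columns grow to the right and rows downward; lengths in mm; the calibration is good to about 2 mm. A picture is of the moment at which its call begins: read the wrist's pose just before it. There is no depth.
- r.sign_off(): hands the job in; it is judged then, once.
The state is a dict: "clock": time; "qpos": joint angles; "qvel": joint speeds; "joint_efforts": joint torques, N m; "eef_pos": TCP position; "tcp_rot": TCP orientation; "contact_force": force on the tool from outside, world axes, zero at the start; "wrist_torque": the same for the moment, N m; "opening": opening from 0.0 (shut) to 1.0 (fully open); "grasp_force": force on a finger pad.
Only numpy, scipy, OpenCV 4.12 (cv2) and the standard library are available. Lean on these libraries where they do the work, as an engineer would, in place of code of your own. Each camera call takes 0.05 s, during which the arm holds its last target. There are 200 camera calls.

## Working session

There is one attempt and no reset: what is moved stays moved. The work goes in short steps, Python scripts to look and compute and a shell command to move; the robot and the scene stay as the last step left them, time stands still between calls to the robot, and variables do not carry over. Pictures are saved under pics/ and viewed, at most 11 in all, crops included, and the job is handed in when it is done.

```bash
mkdir -p pics
python3 - <<'E'
from rig import r,eyes
import cv2,numpy as np,pickle
s=r.sense();print(s['clock'],s['eef_pos'],s['tcp_rot'],s['opening'],s['contact_force'])
d={}
for n in("scene","top"):
    f=eyes.grab_frame(n);d[n]=f;cv2.imwrite(f'pics/{n}0.png',f['img']);print(n,f['fx'],f['cx'],f['cy'],np.round(-f['R'].T@f['t']),np.round(f['R'],2).tolist())
pickle.dump(d,open('d.pkl','wb'))
E
```

```text
0.0 [229.79587264 580.74274451 247.58754379] [-3.14025960e+00 -2.76858552e-05  2.76477508e+00] 0.995951848368853 [-0.17048935 -0.46712641 -0.73605049]
scene 456.3709378498652 316.2576690154861 242.27708633958196 [ 180. -431.  848.] [[0.8, -0.6, 0.01], [-0.47, -0.64, -0.61], [0.37, 0.48, -0.8]]
top 549.2336165014515 321.7025171507374 238.414052545652 [ 383.   15. 1130.] [[0.02, -1.0, -0.01], [-0.99, -0.02, -0.17], [0.17, 0.01, -0.99]]
```

View pics/scene0.png

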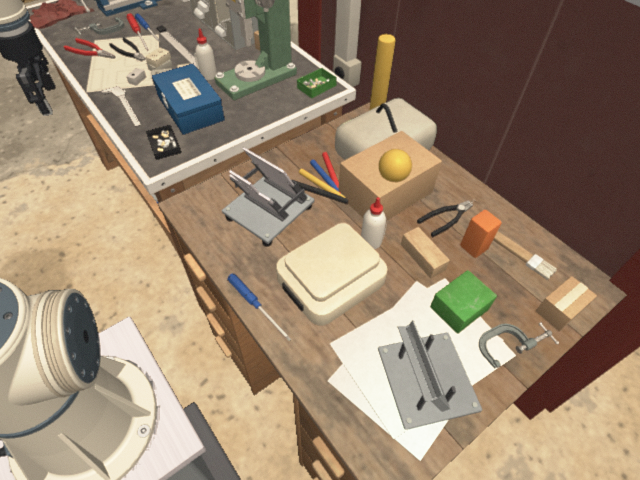

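View pics/top0.png

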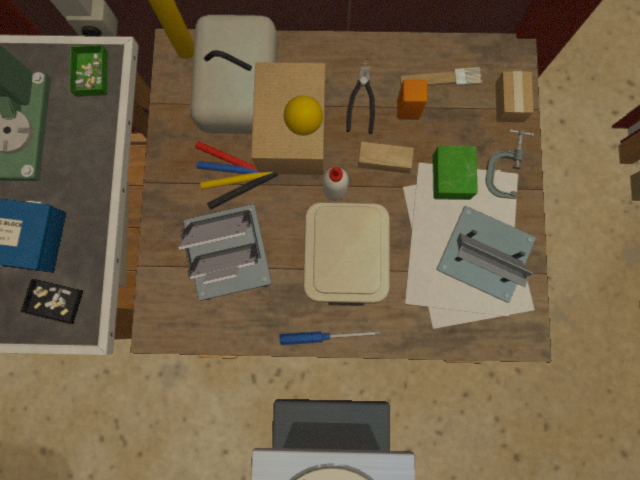

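The rack is at about (225,250) in the top view and (268,205) in the scene view. The stand is at about (487,253) in the top view and (430,380) in the scene view. I'll zoom in on both.

Run:
```python
import cv2,numpy as np,pickle
d=pickle.load(open('d.pkl','rb'))
def c(n,x,y,w,h):
    return cv2.resize(d[n]['img'][y:y+h,x:x+w],(400,300),interpolation=cv2.INTER_CUBIC)
m=np.vstack([np.hstack([c('top',165,200,120,90),c('top',430,203,120,90)]),np.hstack([c('scene',210,140,120,90),c('scene',365,312,160,120)])])
cv2.imwrite('pics/m0.png',m)
```

```text
(no output)
```

View pics/m0.png

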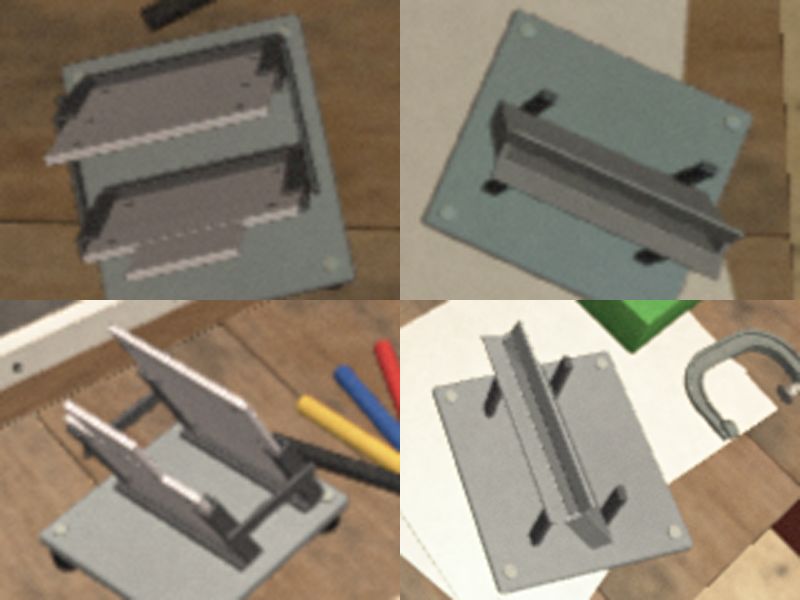

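The tab plate is in the front slot: the tab edge runs from about (203,283) to (236,276) in the top view. The stand's pocket shows clearly in both views. Next I'll fit the base poses from their corners.

```bash
cat > h.py <<'E'
import numpy as np,cv2,pickle
from scipy.optimize import least_squares
from scipy.spatial.transform import Rotation as Ro
def proj(f,X):
    c=np.asarray(X)@np.array(f['R']).T+f['t']
    return np.c_[f['fx']*c[:,0]/c[:,2]+f['cx'],f['fy']*c[:,1]/c[:,2]+f['cy']]
def ray(f,p,z):
    R=np.array(f['R']);C=-R.T@f['t'];v=R.T@[(p[0]-f['cx'])/f['fx'],(p[1]-f['cy'])/f['fy'],1]
    return C+v*(z-C[2])/v[2]
def wristframe(f,s):
    T=np.array(f['hand_eye']);Rw=Ro.from_euler('xyz',s['tcp_rot']).as_matrix()
    Rc=Rw@T[:3,:3];C=Rw@T[:3,3]+s['eef_pos']
    return dict(f,R=Rc.T,t=-Rc.T@C)
def world(p,L):
    c,s=np.cos(p[2]),np.sin(p[2]);L=np.atleast_2d(L)
    return np.c_[p[0]+c*L[:,0]-s*L[:,1],p[1]+s*L[:,0]+c*L[:,1],L[:,2]]
def fit(obs,p0):  # obs: list of (frame,local pts,pixels)
    g=lambda p:np.concatenate([(proj(f,world(p,L))-P).ravel() for f,L,P in obs])
    o=least_squares(g,p0,x_scale=[10,10,.05]);return o.x,np.round(o.fun,1)
def toolR(yaw,tilt=25):
    a=np.radians(tilt);return Ro.from_euler('z',yaw).as_matrix()@np.array([[0,np.cos(a),np.sin(a)],[1,0,0],[0,np.sin(a),-np.cos(a)]])
def go(s,pos,R):   # delta in current tool frame (translate first, then turn)
    Rw=Ro.from_euler('xyz',s['tcp_rot']).as_matrix()
    print('shift mm',np.round(Rw.T@(np.array(pos)-s['eef_pos']),1),'turn deg',np.round(np.degrees(Ro.from_matrix(Rw.T@R).as_rotvec()),2))
E
python3 - <<'E'
from h import *
d=pickle.load(open('d.pkl','rb'));T,S=d['top'],d['scene']
B=lambda a,b,z:np.array([[a/2,b/2,z],[a/2,-b/2,z],[-a/2,-b/2,z],[-a/2,b/2,z]])
b=B(170,150,30)
# rack: back-left, back-right, front-right
p,e=fit([(T,b[:3],np.array([[184.5,220.4],[254.4,204.5],[270.9,284.6]]))],[400,240,0.2]);print('rack',p,e)
print('  tab z176',ray(T,(203.4,283.1),176),ray(T,(236.4,275.6),176),'pred',world(p,[[-98,30,176],[-98,-30,176]]))
b=B(150,160,12)
p,e=fit([(T,b[[0,1,3]],np.array([[463.9,206],[535.6,238.4],[436.6,269]])),(S,b[[3,0,1,2]],np.array([[379,346],[447.8,332.8],[481,410.8],[405,428.8]]))],[400,-280,-.4]);print('stand',p,e)
E
```

```text
rack [5.35809752e+02 2.22507149e+02 2.37812795e-01] [-1.2 -0.4  0.6 -0.1  0.7  0.5]
  tab z176 [460.44039592 233.34641845 176.        ] [474.63367594 176.35210102 176.        ] pred [[433.50058117 228.57621587 176.        ]
 [447.63523381 170.26488254 176.        ]]
stand [ 5.45957168e+02 -3.07664262e+02 -4.27684527e-01] [ 1.4 -1.4  1.5 -1.1 -0.3  0.4 -2.5  0.2  0.1 -1.4  1.2 -0.2 -1.7  0.4]
```

Run:
```python
from h import *
from rig import r
R=toolR(.24);go(r.sense(),np.array([467.5,204.8,176])-150*R[:,2],R)
```

```text
shift mm [-307.6 -298.9  -63.9] turn deg [-23.13 -11.89  53.78]
```

```bash
python3 -m inch '[[-0.034,-0.034,-0.007,0,0,0,0],[-0.034,-0.034,-0.007,0,0,0,0],[-0.034,-0.034,-0.007,0,0,0,0],[-0.034,-0.034,-0.007,0,0,0,0],[-0.034,-0.034,-0.007,0,0,0,0],[-0.034,-0.034,-0.007,0,0,0,0],[-0.034,-0.034,-0.007,0,0,0,0],[-0.034,-0.034,-0.007,0,0,0,0]]'
python3 -m inch '[[0,0,0,-2.9,-1.5,6.7,0],[0,0,0,-2.9,-1.5,6.7,0],[0,0,0,-2.9,-1.5,6.7,0],[0,0,0,-2.9,-1.5,6.7,0],[0,0,0,-2.9,-1.5,6.7,0],[0,0,0,-2.9,-1.5,6.7,0],[0,0,0,-2.9,-1.5,6.7,0],[0,0,0,-2.9,-1.5,6.7,0]]'
python3 - <<'E'
from h import *
from rig import r,eyes
R=toolR(.24);s=r.sense();go(s,np.array([467.5,204.8,176])-150*R[:,2],R)
s=r.sense();f=eyes.grab_frame('wrist');f=wristframe(f,s);pickle.dump(f,open('w1.pkl','wb'));cv2.imwrite('pics/w1.png',f['img'])
E
```

```text
clock: 0.9
eef_pos: [383.0, 226.3, 304.5]
tcp_rot: [3.142, 0.0, 2.765]
contact_force: [0.8, 0.5, 0.2]
opening: 0.5
grasp_force: 0.0
clock: 1.7
eef_pos: [382.6, 227.8, 304.2]
tcp_rot: [2.701, -0.001, 1.808]
contact_force: [-0.1, -0.2, 0.0]
opening: 0.5
grasp_force: 0.0
shift mm [-42.5  15.8  -1.2] turn deg [ 0.27  0.   -0.16]
```

View pics/w1.png

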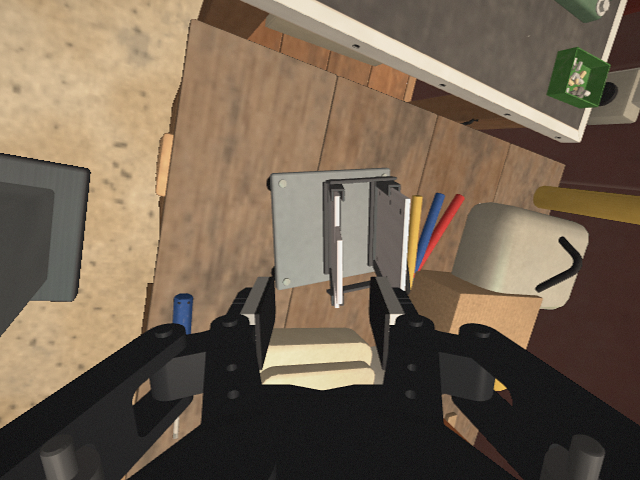

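Wrist view: the tab's edge runs vertically at column ~340, rows ~228–303, with a shoulder above it at rows 198–226. I need a zoom for the exact pixels.

Run:
```python
from h import *
f=pickle.load(open('w1.pkl','rb'));cv2.imwrite('pics/w1z.png',cv2.resize(f['img'][165:315,260:420],None,fx=4,fy=4,interpolation=cv2.INTER_CUBIC))
print(f['fx'],-f['R'].T@f['t'])
```

```text
338.0160632792102 [314.12696873 279.13733051 417.38698932]
```

View pics/w1z.png

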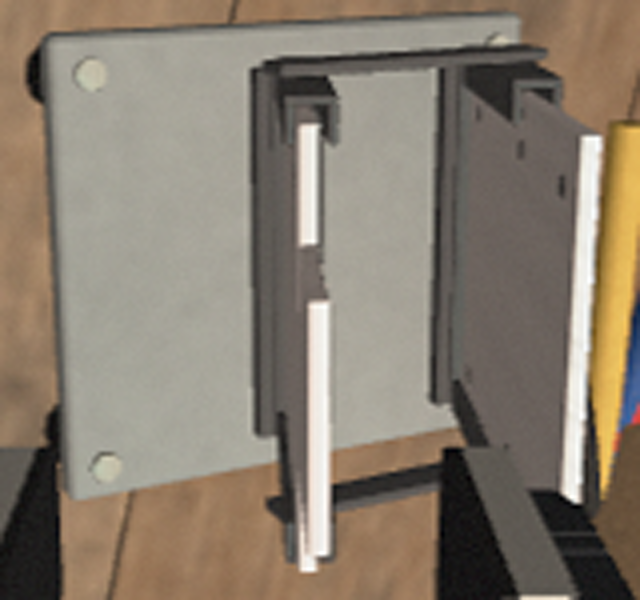

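Run:
```python
from h import *
d=pickle.load(open('d.pkl','rb'));T=d['top'];W=pickle.load(open('w1.pkl','rb'))
a=np.radians(25);pt=lambda y,z:[-z*np.sin(a),y,40+z*np.cos(a)]
L=np.array([pt(30,150),pt(-30,150),pt(60,100),pt(-60,100)])
w=(W,L,np.array([[339.75,240],[340,303.75],[337.5,195.75],[337,308]]))
t=(T,L,np.array([[203.4,283.1],[236.4,275.6],[190.5,277.4],[255,263.6]]))
for o in([w],[t],[w,t]):
    p,e=fit(o,[500,210,.2]);print(np.round(p,3),e,'tab',world(p,[pt(0,150)]))
```

```text
[5.28993e+02 2.20101e+02 2.49000e-01] [ 0.4 -0.2 -0.1  0.6 -0.2 -0.4  0.1  0.2] tab [[467.55884612 204.46640463 175.94616806]]
[5.29112e+02 2.19377e+02 2.34000e-01] [-0.3 -0.   0.5  0.2  0.  -0.  -0.2 -0.1] tab [[467.440138   204.70911788 175.94616806]]
[5.29013e+02 2.19913e+02 2.45000e-01] [ 0.5 -0.3 -0.3  0.6 -0.  -0.4 -0.1  0.2 -0.2  0.1  0.5 -0.1  0.   0.3
 -0.3 -0.5] tab [[467.51528185 204.52911501 175.94616806]]
```

Run:
```python
from h import *
from rig import r
R=toolR(.245);go(r.sense(),np.array([529.,219.9,40])-230*R[:,2],R)
```

```text
shift mm [-42.4  16.9  68.6] turn deg [ 0.36  0.22 -1.19]
```

```bash
python3 -m inch '[[-0.021,0.0085,0.014,0,0,0,0],[-0.021,0.0085,0.014,0,0,0,0],[0,0,0.02,0,0,0,0],[0,0,0.02,0,0,0,0],[0,0,0,0,0,0,0]]'
python3 - <<'E'
from h import *
from rig import r
R=toolR(.245)
for i in range(2):
  s=r.sense();print(s['opening'],s['tcp_rot']);go(s,np.array([529.,219.9,40])-128*R[:,2],R)
E
```

```text
clock: 2.25
eef_pos: [435.4, 197.2, 247.7]
tcp_rot: [2.707, 0.003, 1.815]
contact_force: [-0.2, 0.0, -0.5]
opening: 0.498
grasp_force: 0.0
0.4976663909681794 [2.70724045 0.00271102 1.81514171]
shift mm [ -0.4  -0.3 101. ] turn deg [-0.11  0.16  0.03]
0.4976663909681794 [2.70724045 0.00271102 1.81514171]
shift mm [ -0.4  -0.3 101. ] turn deg [-0.11  0.16  0.03]
```

Aligned. Now I'll descend 101 mm along the plate and close gently on it.

```bash
python3 -m inch '[[0,0,0.025,0,0,0,0],[0,0,0.025,0,0,0,0],[0,0,0.025,0,0,0,0],[0,0,0.016,0,0,0,0],[0,0,0.010,0,0,0,0],[0,0,0,0,0,0,0]]'
python3 - <<'E'
from h import *
from rig import r,eyes
s=r.sense();R=toolR(.245);go(s,np.array([529.,219.9,40])-128*R[:,2],R)
f=wristframe(eyes.grab_frame('wrist'),s);pickle.dump(f,open('w2.pkl','wb'));cv2.imwrite('pics/w2.png',f['img'][150:450,120:520])
E
```

```text
clock: 2.85
eef_pos: [477.5, 208.1, 158.0]
tcp_rot: [2.704, 0.002, 1.814]
contact_force: [-0.4, -0.1, 0.9]
opening: 0.499
grasp_force: 0.0
shift mm [-1.1 -2.   1.3] turn deg [ 0.07  0.13 -0.04]
```

View pics/w2.png

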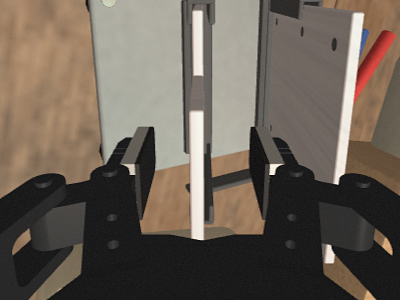

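The tab is centred between the pads (strip at crop column 198, pads at 135 and 268). The other plate is clear on the right. I'll trim the position and close.

```bash
python3 -m inch '[[-0.001,-0.0015,0.001,0,0,0,0.4],[0,0,0,0,0,0,0.8],[0,0,0,0,0,0,1],[0,0,0,0,0,0,1],[0,0,0,0,0,0,1]]' 45
python3 -m inch '[[0,0,-0.004,0,0,0,1],[0,0,-0.008,0,0,0,1],[0,0,-0.01,0,0,0,1],[0,0,-0.01,0,0,0,1],[0,0,0,0,0,0,1]]'
```

```text
clock: 3.4
eef_pos: [476.4, 206.9, 157.5]
tcp_rot: [2.703, 0.001, 1.814]
contact_force: [-6.0, 0.4, 7.3]
opening: 0.051
grasp_force: 44.2
clock: 3.9
eef_pos: [463.8, 204.0, 187.7]
tcp_rot: [2.7, 0.0, 1.813]
contact_force: [0.2, 0.3, -1.9]
opening: 0.053
grasp_force: 44.0
```

```bash
python3 -m inch '[[0,0,-0.02,0,0,0,1],[0,0,-0.025,0,0,0,1],[0,0,-0.03,0,0,0,1],[0,0,-0.03,0,0,0,1],[0,0,-0.02,0,0,0,1],[0,0,0,0,0,0,1]]'
python3 - <<'E'
from h import *
from rig import r
d=pickle.load(open('d.pkl','rb'));c=ray(d['top'],(494.5,261.5),114);print(c)
R=toolR(-.428);s=r.sense();print(s['grasp_force'],s['contact_force'])
go(s,c-R[:,2]*(128+80)-R[:,0]*110,R);print(c-R[:,2]*(128+80)-R[:,0]*110)
E
```

```text
clock: 4.5
eef_pos: [412.5, 191.6, 301.8]
tcp_rot: [2.698, -0.001, 1.814]
contact_force: [0.5, -0.0, -2.0]
opening: 0.052
grasp_force: 44.2
[ 515.9699708  -291.87827707  114.        ]
44.20677065849304 [ 4.88532231e-01 -1.89384465e-03 -1.99400610e+00]
shift mm [-525.7 -137.8  -66.7] turn deg [  0.41 -16.41  34.76]
[ 390.33884749 -355.47103831  302.5120197 ]
```

```bash
python3 -m inch '[[-0.02,-0.0053,-0.0026,0,0,0,1],[-0.04,-0.0105,-0.005,0,0,0,1],[-0.044,-0.0115,-0.0056,0,0,0,1],[-0.044,-0.0115,-0.0056,0,0,0,1],[-0.044,-0.0115,-0.0056,0,0,0,1],[-0.044,-0.0115,-0.0056,0,0,0,1],[-0.044,-0.0115,-0.0056,0,0,0,1],[-0.044,-0.0115,-0.0056,0,0,0,1]]'
python3 -m inch '[[-0.044,-0.0115,-0.0056,0,0,0,1],[-0.044,-0.0115,-0.0056,0,0,0,1],[-0.044,-0.0115,-0.0056,0,0,0,1],[-0.044,-0.0115,-0.0056,0,0,0,1],[-0.036,-0.0094,-0.0046,0,0,0,1],[-0.02,-0.0053,-0.0026,0,0,0,1],[-0.013,-0.0036,-0.002,0,0,0,1]]'
python3 -m inch '[[0,0,0,0.05,-2.35,4.97,1],[0,0,0,0.05,-2.35,4.97,1],[0,0,0,0.05,-2.35,4.97,1],[0,0,0,0.05,-2.35,4.97,1],[0,0,0,0.05,-2.35,4.97,1],[0,0,0,0.05,-2.35,4.97,1],[0,0,0,0.05,-2.35,4.97,1],[0,0,0,0,0,0,1]]'
python3 - <<'E'
from h import *
from rig import r,eyes
s=r.sense();print(s['eef_pos']);f=wristframe(eyes.grab_frame('wrist'),s);pickle.dump(f,open('w3.pkl','wb'));cv2.imwrite('pics/w3.png',f['img'])
E
```

```text
clock: 5.3
eef_pos: [398.3, -140.0, 299.5]
tcp_rot: [2.704, 0.001, 1.812]
contact_force: [0.9, 0.3, -2.2]
opening: 0.056
grasp_force: 44.2
clock: 6.0
eef_pos: [387.6, -394.8, 299.9]
tcp_rot: [2.706, -0.001, 1.811]
contact_force: [-1.1, 1.7, -2.3]
opening: 0.051
grasp_force: 44.2
clock: 6.8
eef_pos: [388.3, -391.3, 301.0]
tcp_rot: [2.709, 0.005, 1.141]
contact_force: [-0.2, 0.4, -2.1]
opening: 0.053
grasp_force: 44.2
[ 388.2968801  -391.27076233  301.04424378]
```

View pics/w3.png

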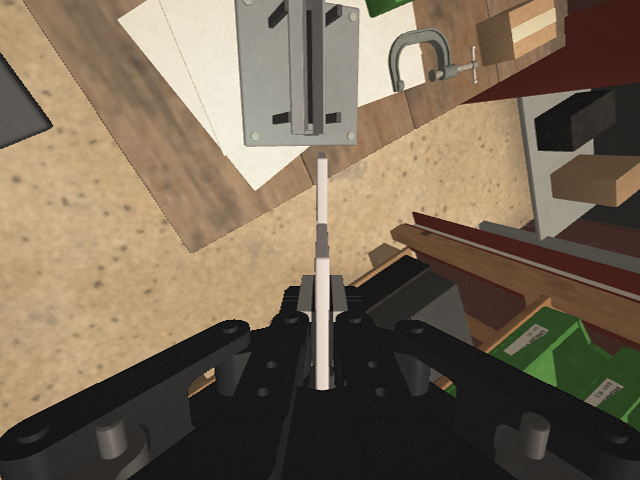

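The wrist view is almost square to the stand. The pocket's near end is at about (310,135) and its far end is cut off at the top, so I'll shift +35 mm to get it all in the frame.

```bash
python3 -m inch '[[0.018,0,0,0,0,0,1],[0.018,0,0,0,0,0,1],[0,0,0,0,0,0,1],[0,0,0,0,0,0,1]]'
python3 - <<'E'
from h import *
from rig import r,eyes
s=r.sense();print(s['eef_pos'],s['tcp_rot']);f=wristframe(eyes.grab_frame('wrist'),s);pickle.dump(f,open('w4.pkl','wb'));cv2.imwrite('pics/w4.png',cv2.resize(f['img'][0:190,220:380],None,fx=3.15,fy=3.15,interpolation=cv2.INTER_CUBIC))
E
```

```text
clock: 7.25
eef_pos: [403.3, -359.9, 301.6]
tcp_rot: [2.709, 0.005, 1.144]
contact_force: [0.3, -0.6, -1.6]
opening: 0.055
grasp_force: 44.2
[ 403.31587594 -359.87981124  301.55117979] [2.70863299 0.0053447  1.1442309 ]
```

View pics/w4.png

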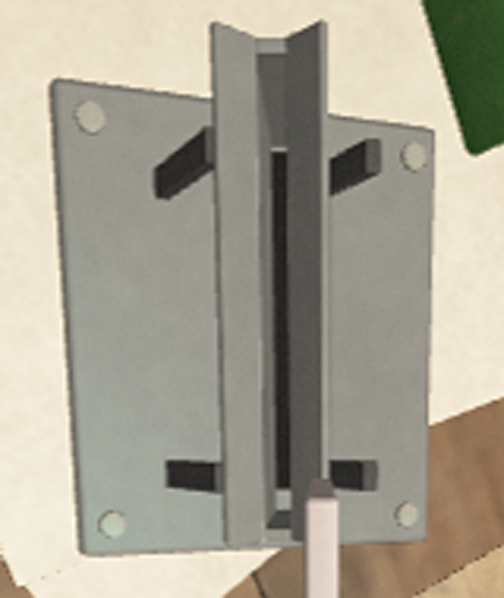

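The zoomed view shows the mouth. The inner lines run from (258,52) and (288,52) at the far end down to about (266,530) and (292,490). The flare corners are at (211,22), (327,22) and (225,543). I'll fit the pocket pose from these.

```bash
cat > fitp.py <<'E'
from h import *
d=pickle.load(open('d.pkl','rb'));T=d['top'];W=pickle.load(open('w4.pkl','rb'))
a=np.radians(25)
def P(p,L):
    L=np.array(L,float);B=np.array([[np.cos(a),0,-np.sin(a)],[0,1,0],[np.sin(a),0,np.cos(a)]])
    return (L@B.T)@Ro.from_euler('z',p[2]).as_matrix().T+[p[0],p[1],108]
z=lambda *q:np.array(q)/3.15+[220,0]
wp=z((258,52),(288,52),(211,22),(327,22),(225,543))
tp=np.array([[461.5,233],[532.6,273.5],[457.9,256.4],[526,287]])
def g(p,uw=1,ut=1):
    w,t,h=p[3],p[4],13
    A=proj(W,P(p,[[-4.5,64,0],[4.5,64,0],[-w,t,h],[w,t,h],[-w,-t,h]]))-wp
    B=proj(T,P(p,[[w,t,h],[w,-t,h],[-w,t,h],[-w,-t,h]]))-tp
    return np.r_[uw*A.ravel(),ut*B.ravel()]
if __name__=='__main__':
    for u in((1,1),(1,0.),(1,.3),(0,1)):
        o=least_squares(g,[510,-290,-.43,15,66],args=u,x_scale=[10,10,.05,5,5]);p=o.x
        print(u,np.round(p,3),np.round(g(p),1))
    b=np.array([[-75,80,12],[75,80,12],[75,-80,12],[-75,-80,12]])
    print(fit([(W,b,z((52,80),(434,130),(427,540),(80,553)))],[540,-300,-.43]))
    print('near mouth',(proj(W,P(p,[[-4.5,-64,0],[4.5,-64,0]]))-[220,0])*3.15)
E
python3 fitp.py
```

```text
(1, 1) [ 5.15444e+02 -2.94221e+02 -4.24000e-01  1.57520e+01  6.76850e+01] [-0.  -0.1  0.9 -0.1  0.2 -1.3  1.6 -1.3 -0.2 -0.2  4.1  8.1  1.5 -1.1
 -0.1 -0.5 -0.4  0.1]
(1, 0.0) [ 5.14846e+02 -2.94358e+02 -4.22000e-01  1.51850e+01  6.71390e+01] [-0.7  0.3  0.2  0.2  0.2 -0.1  0.2 -0.2  0.  -0.3  4.3  8.9  1.2 -0.7
  0.4 -0.2 -0.4 -0. ]
(1, 0.3) [ 5.14919e+02 -2.94351e+02 -4.22000e-01  1.52570e+01  6.71970e+01] [-0.6  0.2  0.3  0.2  0.2 -0.2  0.4 -0.3  0.  -0.3  4.2  8.8  1.2 -0.7
  0.3 -0.2 -0.4  0. ]
(0, 1) [ 5.18456e+02 -2.92039e+02 -4.53000e-01  1.73050e+01  7.05510e+01] [ 3.9 -3.8  4.8 -3.5  2.6 -9.8  7.8 -8.6 -2.1 -1.3  2.4  4.2  1.8 -1.7
 -2.9 -3.2 -1.3  0.7]
(array([ 5.46113133e+02, -3.09122596e+02, -4.21670102e-01]), array([-0.7, -1.5,  1.2, -0.7,  0.2,  0.9,  0.1,  1.9]))
near mouth [[264.26573821 515.279946  ]
 [293.6929762  516.0840093 ]]
```

Run:
```python
from h import *
from rig import r
f=pickle.load(open('w4.pkl','rb'))
he=np.linalg.inv(np.array(f['hand_eye']));ft=dict(f,R=he[:3,:3],t=he[:3,3])
print('exp shoulder outer, tab corner',proj(ft,[[60,0,28],[30,0,-22]]))
im=f['img'].min(2);
rows=np.where(im[100:300,322]>150)[0]+100;print(rows.min(),rows.max())
for y in (165,190,215,270,300,330):
    c=np.where(im[y,300:350]>165)[0]+300;print(y,c.min() if len(c) else None,c.max() if len(c) else None)
print([int(v) for v in im[140:270:2,322]])
R=toolR(-.422);s=r.sense();go(s,np.array([514.9,-294.4,108])-R[:,2]*(128+40),R)
```

```text
exp shoulder outer, tab corner [[322.59263217 156.41649407]
 [322.9736736  257.75819686]]
159 299
165 318 349
190 318 326
215 318 326
270 317 328
300 317 328
330 317 327
[131, 130, 131, 129, 128, 131, 90, 90, 91, 139, 202, 198, 198, 200, 199, 199, 197, 199, 197, 196, 198, 198, 197, 196, 197, 198, 197, 198, 199, 200, 199, 200, 199, 196, 199, 199, 196, 197, 199, 198, 199, 200, 89, 92, 95, 92, 96, 95, 97, 97, 96, 96, 98, 97, 94, 95, 96, 94, 94, 156, 204, 202, 206, 204, 204]
shift mm [106.1 -14.1  38.4] turn deg [-0.18  0.42 -0.16]
```

```bash
python3 -m inch '[[0.02,-0.003,0,-0.1,0.2,-0.1,1],[0.03,-0.004,0,-0.1,0.2,0,1],[0.03,-0.004,0,0,0,0,1],[0.02,-0.002,0.01,0,0,0,1],[0.006,-0.001,0.015,0,0,0,1],[0,0,0.01,0,0,0,1],[0,0,0,0,0,0,1]]'
python3 - <<'E'
from h import *
from rig import r,eyes
R=toolR(-.422);s=r.sense();go(s,np.array([514.9,-294.4,108])-R[:,2]*(128+40),R)
print(s['contact_force'],s['wrist_torque'])
f=wristframe(eyes.grab_frame('wrist'),s);pickle.dump(f,open('w5.pkl','wb'))
g=eyes.grab_frame('scene')['img'];g=cv2.resize(g[290:440,350:490],None,fx=4,fy=4,interpolation=cv2.INTER_CUBIC)
w=cv2.resize(f['img'][60:360,240:400],(240,600)[:2]) if 0 else cv2.resize(f['img'][60:360,260:380],(240,600))
cv2.imwrite('pics/m5.png',np.hstack([g,w]))
E
```

```text
clock: 8.0
eef_pos: [448.7, -264.6, 262.6]
tcp_rot: [2.707, -0.001, 1.146]
contact_force: [-0.2, 0.3, -1.6]
opening: 0.056
grasp_force: 44.2
shift mm [-0.1  0.5  2.9] turn deg [-0.11  0.02 -0.14]
[-0.19575232  0.33924324 -1.64053704] [0.14468459 0.4001629  0.05411941]
```

View pics/m5.png

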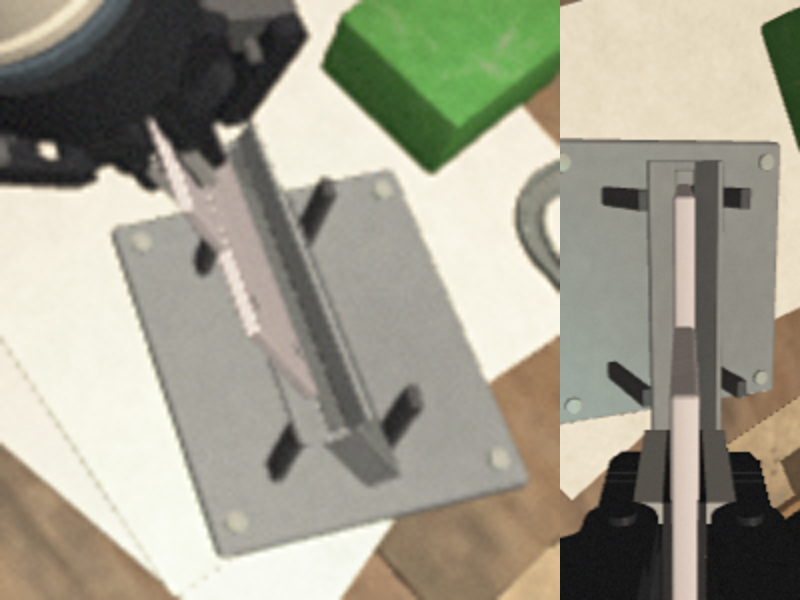

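The plate lines up with the pocket in the wrist view: the strip lies between the flares and the far end of the pocket is visible beyond it. I'll lower it to the mouth in steps and watch the force.

```bash
python3 -m inch '[[0,0,0.012,0,0,0,1],[0,0,0.014,0,0,0,1],[0,0,0.006,0,0,0,1],[0,0,0.004,0,0,0,1],[0,0,0,0,0,0,1]]'
python3 -m inch '[[0,0,0.004,0,0,0,1],[0,0,0.003,0,0,0,1],[0,0,0.003,0,0,0,1],[0,0,0.003,0,0,0,1],[0,0,0,0,0,0,1]]'
python3 - <<'E'
from h import *
from rig import r
R=toolR(-.422);s=r.sense();go(s,np.array([514.9,-294.4,108])-R[:,2]*(128-10),R)
print(R.T@s['contact_force'],R.T@s['wrist_torque'])
E
```

```text
clock: 8.6
eef_pos: [462.8, -270.6, 230.9]
tcp_rot: [2.706, -0.001, 1.146]
contact_force: [-0.4, -0.3, -2.6]
opening: 0.051
grasp_force: 44.2
clock: 9.1
eef_pos: [467.9, -272.7, 219.3]
tcp_rot: [2.705, -0.001, 1.146]
contact_force: [0.4, 0.1, -2.0]
opening: 0.053
grasp_force: 44.2
shift mm [-0.5 -0.1  4.7] turn deg [ 0.    0.03 -0.16]
[ 0.21968767 -0.56245651  1.90152282] [0.39009902 0.0013272  0.01261337]
```

```bash
python3 -m inch '[[0,0,0.003,0,0,0,1],[0,0,0.004,0,0,0,1],[0,0,0.004,0,0,0,1],[0,0,0.004,0,0,0,1],[0,0,0,0,0,0,1]]'
python3 -m inch '[[0,0,0.004,0,0,0,1],[0,0,0.004,0,0,0,1],[0,0,0.004,0,0,0,1],[0,0,0.004,0,0,0,1],[0,0,0,0,0,0,1]]'
python3 - <<'E'
from h import *
from rig import r
R=toolR(-.422);s=r.sense();go(s,np.array([514.9,-294.4,108])-R[:,2]*(128-60),R)
print(R.T@s['contact_force'],R.T@s['wrist_torque'])
E
```

```text
clock: 9.6
eef_pos: [473.6, -275.3, 205.3]
tcp_rot: [2.706, -0.001, 1.146]
contact_force: [-0.4, -0.1, -1.7]
opening: 0.05
grasp_force: 44.2
clock: 10.1
eef_pos: [479.8, -278.1, 190.9]
tcp_rot: [2.706, -0.001, 1.146]
contact_force: [0.0, 0.8, -1.6]
opening: 0.055
grasp_force: 44.2
shift mm [-0.5  0.1 23.5] turn deg [-0.03  0.03 -0.16]
[ 0.70527946 -0.96400672  1.34252247] [0.36947465 0.02475541 0.02529531]
```

```bash
python3 -m inch '[[0,0,0.004,0,0,0,1],[0,0,0.004,0,0,0,1],[0,0,0.004,0,0,0,1],[0,0,0.004,0,0,0,1],[0,0,0,0,0,0,1]]'
python3 -m inch '[[0,0,0.001,0,0,0,1],[0,0,0.001,0,0,0,1],[0,0,0.001,0,0,0,1],[0,0,0,0,0,0,1],[0,0,0,0,0,0,1]]'
python3 - <<'E'
from h import *
from rig import r
R=toolR(-.422);s=r.sense();go(s,np.array([514.9,-294.4,108])-R[:,2]*(128-60),R)
print(R.T@s['contact_force'],R.T@s['wrist_torque'])
E
```

```text
clock: 10.6
eef_pos: [486.0, -280.8, 176.4]
tcp_rot: [2.706, -0.001, 1.146]
contact_force: [-0.6, -0.0, -2.5]
opening: 0.053
grasp_force: 44.2
clock: 11.1
eef_pos: [487.2, -281.4, 174.4]
tcp_rot: [2.705, -0.001, 1.146]
contact_force: [-0.3, 0.3, -0.8]
opening: 0.054
grasp_force: 44.2
shift mm [-0.5 -0.3  5.1] turn deg [ 0.03  0.04 -0.16]
[ 0.14448739 -0.68095032  0.61546052] [0.39838176 0.02775848 0.05579331]
```

No contact so far at about 55 mm depth. I'll reduce the grip so it acts as a slip fuse, then feel down 1 mm at a time with a force guard between moves.

```bash
cat > chk.py <<'E'
from h import *
from rig import r
import sys
R=toolR(-.422);s=r.sense();f=R.T@s['contact_force']
d=(s['eef_pos']-np.array([514.9,-294.4,108]))@R[:,2]+128
print('depth',round(d,2),'F tool',np.round(f,1),'grip',round(s['grasp_force'],1),'t',round(s['clock'],2))
sys.exit(0 if f[2]>-2 else 1)
E
python3 -m inch '[[0,0,0.001,0,0,0,1],[0,0,0,0,0,0,1],[0,0,0,0,0,0,1]]' 25 >/dev/null; python3 chk.py && python3 -m inch '[[0,0,0.001,0,0,0,1],[0,0,0,0,0,0,1]]' >/dev/null; python3 chk.py && python3 -m inch '[[0,0,0.001,0,0,0,1],[0,0,0,0,0,0,1]]' >/dev/null; python3 chk.py && python3 -m inch '[[0,0,0.001,0,0,0,1],[0,0,0,0,0,0,1]]' >/dev/null; python3 chk.py && python3 -m inch '[[0,0,0.001,0,0,0,1],[0,0,0,0,0,0,1]]' >/dev/null; python3 chk.py && python3 -m inch '[[0,0,0.001,0,0,0,1],[0,0,0,0,0,0,1]]' >/dev/null; python3 chk.py && python3 -m inch '[[0,0,0.001,0,0,0,1],[0,0,0,0,0,0,1]]' >/dev/null; python3 chk.py && python3 -m inch '[[0,0,0.001,0,0,0,1],[0,0,0,0,0,0,1]]' >/dev/null; python3 chk.py && python3 -m inch '[[0,0,0.001,0,0,0,1],[0,0,0,0,0,0,1]]' >/dev/null; python3 chk.py && python3 -m inch '[[0,0,0.001,0,0,0,1],[0,0,0,0,0,0,1]]' >/dev/null; python3 chk.py
```

```text
depth 55.98 F tool [ 0.1 -0.6  2. ] grip 44.2 t 11.4
depth 57.05 F tool [-0.5 -1.4  2. ] grip 44.2 t 11.6
depth 58.06 F tool [-0.5 -0.2  1.2] grip 44.2 t 11.8
depth 59.07 F tool [ 0.  -1.1  1.4] grip 44.2 t 12.0
depth 60.06 F tool [ 0.4 -1.   1.8] grip 44.2 t 12.2
depth 61.04 F tool [-0.3 -0.8  1.9] grip 44.2 t 12.4
depth 62.04 F tool [-0.5 -1.2  1.5] grip 44.2 t 12.6
depth 63.05 F tool [-0.6 -1.9  2.5] grip 44.2 t 12.8
depth 64.04 F tool [-0.7 -0.4  1.9] grip 44.2 t 13.0
depth 65.05 F tool [ 0.7 -0.3  1.2] grip 44.3 t 13.2
```

```bash
python3 chk.py && python3 -m inch '[[0,0,0.001,0,0,0,1],[0,0,0,0,0,0,1]]' >/dev/null; python3 chk.py && python3 -m inch '[[0,0,0.001,0,0,0,1],[0,0,0,0,0,0,1]]' >/dev/null; python3 chk.py && python3 -m inch '[[0,0,0.001,0,0,0,1],[0,0,0,0,0,0,1]]' >/dev/null; python3 chk.py && python3 -m inch '[[0,0,0.001,0,0,0,1],[0,0,0,0,0,0,1]]' >/dev/null; python3 chk.py && python3 -m inch '[[0,0,0.001,0,0,0,1],[0,0,0,0,0,0,1]]' >/dev/null; python3 chk.py && python3 -m inch '[[0,0,0.001,0,0,0,1],[0,0,0,0,0,0,1]]' >/dev/null; python3 chk.py && python3 -m inch '[[0,0,0.001,0,0,0,1],[0,0,0,0,0,0,1]]' >/dev/null; python3 chk.py && python3 -m inch '[[0,0,0.001,0,0,0,1],[0,0,0,0,0,0,1]]' >/dev/null; python3 chk.py && python3 -m inch '[[0,0,0.001,0,0,0,1],[0,0,0,0,0,0,1]]' >/dev/null; python3 chk.py
```

```text
depth 65.05 F tool [ 0.7 -0.3  1.2] grip 44.3 t 13.2
depth 66.02 F tool [-0.1 -1.   1.1] grip 44.4 t 13.4
depth 66.74 F tool [ 0.5 -2.2 -6.9] grip 45.6 t 13.6
depth 66.74 F tool [ 0.5 -2.2 -6.9] grip 45.6 t 13.6
depth 66.74 F tool [ 0.5 -2.2 -6.9] grip 45.6 t 13.6
depth 66.74 F tool [ 0.5 -2.2 -6.9] grip 45.6 t 13.6
depth 66.74 F tool [ 0.5 -2.2 -6.9] grip 45.6 t 13.6
depth 66.74 F tool [ 0.5 -2.2 -6.9] grip 45.6 t 13.6
depth 66.74 F tool [ 0.5 -2.2 -6.9] grip 45.6 t 13.6
depth 66.74 F tool [ 0.5 -2.2 -6.9] grip 45.6 t 13.6
```

Contact at about 66.7 mm (~9 N reaction). I'll ease off slightly, check that the force holds steady, then open slowly.

```bash
python3 -m inch '[[0,0,-0.0005,0,0,0,1],[0,0,0,0,0,0,1],[0,0,0,0,0,0,1]]' 20; python3 chk.py; python3 -m inch '[[0,0,0,0,0,0,0.85],[0,0,0,0,0,0,0.8],[0,0,0,0,0,0,0.7],[0,0,0,0,0,0,0.5],[0,0,0,0,0,0,0.2],[0,0,0,0,0,0,0],[0,0,0,0,0,0,0],[0,0,0,0,0,0,0]]'; python3 chk.py
python3 - <<'E'
from h import *
from rig import r,eyes
s=r.sense();f=wristframe(eyes.grab_frame('wrist'),s);pickle.dump(f,open('w6.pkl','wb'))
g=eyes.grab_frame('scene')['img'];g=cv2.resize(g[290:440,350:490],None,fx=4,fy=4,interpolation=cv2.INTER_CUBIC)
cv2.imwrite('pics/m6.png',np.hstack([g,cv2.resize(f['img'][60:360,260:380],(240,600))]))
E
```

```text
clock: 13.9
eef_pos: [491.7, -283.5, 164.0]
tcp_rot: [2.705, -0.001, 1.146]
contact_force: [-1.0, 0.3, 1.5]
opening: 0.049
grasp_force: 45.0
depth 66.38 F tool [-0.2 -0.3 -1.8] grip 45.0 t 13.9
clock: 14.7
eef_pos: [491.6, -283.5, 163.9]
tcp_rot: [2.705, -0.001, 1.146]
contact_force: [-0.4, -0.1, -1.0]
opening: 0.499
grasp_force: 0.0
depth 66.45 F tool [-0.3 -0.7  0.7] grip 0.0 t 14.7
```

View pics/m6.png

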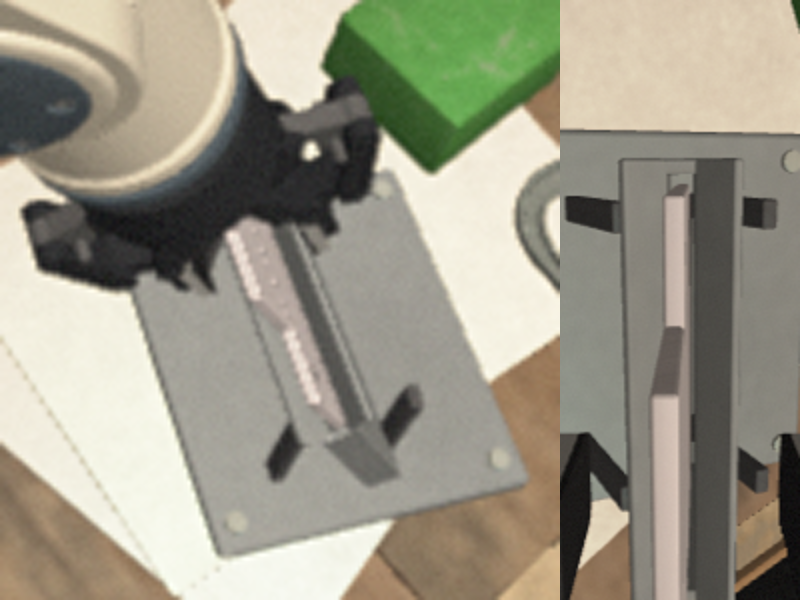

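The plate is released and leans on the pocket's front wall, and the pads are clear. I'll retreat along the plate's axis and check.

```bash
python3 -m inch '[[0,0,-0.01,0,0,0,0],[0,0,-0.02,0,0,0,0],[0,0,-0.025,0,0,0,0],[0,0,-0.03,0,0,0,0],[0,0,-0.03,0,0,0,0],[0,0,-0.02,0,0,0,0],[0,0,0,0,0,0,0]]'
python3 - <<'E'
from h import *
from rig import r,eyes
s=r.sense();f=wristframe(eyes.grab_frame('wrist'),s);pickle.dump(f,open('w7.pkl','wb'))
g=eyes.grab_frame('scene')['img']
a=cv2.resize(g[140:440,210:490],(560,600),interpolation=cv2.INTER_CUBIC)
cv2.imwrite('pics/m7.png',np.hstack([a,cv2.resize(f['img'][120:420,260:380],(240,600))]))
# predicted pixels of plate corners (rest depth 66.5, leaning extra tilt about 2 deg)
from fitp import P
p=[514.9,-294.4,-.422]
for e in(0,2,3):
    t=np.radians(e);q=lambda y,z:[-z*np.sin(t),y,-66.5+z*np.cos(t)]
    print(e,np.round(proj(f,P(p,[q(30,150),q(-30,150),q(60,100),q(-60,100)])),1).tolist())
E
```

```text
clock: 15.5
eef_pos: [439.7, -260.3, 289.7]
tcp_rot: [2.7, 0.0, 1.146]
contact_force: [0.5, -0.2, 0.3]
opening: 0.501
grasp_force: 0.0
0 [[318.4, 194.8], [318.8, 273.1], [318.4, 150.1], [319.1, 283.2]]
2 [[311.1, 194.8], [311.9, 273.1], [314.2, 150.1], [315.3, 283.2]]
3 [[307.4, 194.8], [308.5, 273.0], [312.1, 150.1], [313.4, 283.1]]
```

View pics/m7.png

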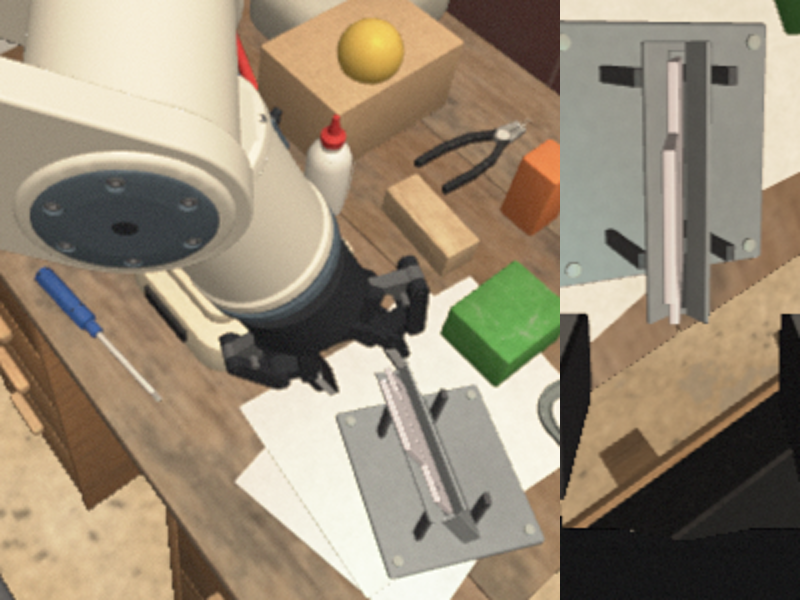

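The fit checks out. The tab and shoulder rows (195, 274, 150) match the prediction for a level plate resting at 66.5 mm depth. The gripper is clear and nothing else around it appears disturbed, so I'm handing it in.

```bash
python3 -c "
from rig import r
print(r.sign_off())"
```

```text
the job is handed in; nothing more can be done
None
```

I moved the tab plate into the stand's pocket, tab up; it met the depth stop about 66.5 mm below the mouth, was released there, and the job was handed in after about 15.5 s of robot time. The other plate was hidden behind the arm in the last picture, so I did not re-check it.

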